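# Charge a magneto pole shoe on the indexing turntable

## Task

Swing the turntable by its red handle out from the charger until it clicks at the white loading mark, then seat the loose steel pole shoe fully home in the matching cutout of the blue foam and let go of it. Index the turntable a quarter turn back until it clicks with the shoe under the charger's steel poles (red mark), and only then throw the red-knobbed switch lever fully over, away from the robot. Leave everything else on the bench where it is.

Things in the scene. Friction and masses are not known exactly. Their poses are not given: they have to be found in the camera images.
- table_axis (a point): centre of the aluminium turntable disc (300 mm across, top 36 mm above the bench) of the green charging station: on the vertical turning axis, at the height of the disc's top. Fixed to the station: its x runs towards the white loading mark, its y towards the red mark and the charger cabinet
- charge_mark (a point): red mark on the station's rim, 158 mm from the turning axis, under the charger: two steel pole bars overhang the disc here, from 65 mm from the axis outward, 48 mm to either side, undersides 116 mm and tops 146 mm above the bench, so nothing goes in from above; the cabinet behind starts 175 mm from the axis and is 150 mm high
- load_mark (a point): white mark on the station's rim, 158 mm from the turning axis: the loading position, clear of the charger's poles
- turntable (a joint): turntable angle in rad, growing clockwise seen from above. 0 = charging (cutout at the red mark), 1.571 = loading (cutout at the white mark). At these two a spring roller clicks into the rim: it draws the disc in from 0.06 rad either side and holds it; leaving a click takes about 5 N at the handle. Elsewhere it stays where left (light friction). Stops at -0.85 and 1.80
- handle_mid (a point): middle of the red upright handle, 24 mm in diameter, a round grip that spins freely on its own pin, standing on the disc opposite the foam, 120 mm from the turning axis. The grip reaches from 44 to 100 mm above the bench; the point is on its axis 72 mm above the bench
- nest (a point): cutout in the blue foam on the disc, turns with it. The point is on the cutout's yellow floor (36 mm above the bench) at the middle of its wide part, 56 mm (x) by 38 mm (y); from there a narrow part 26 mm wide runs to 62 mm in +x. Foam top 52 mm above the bench, so 16 mm deep; 3 mm play all round. Takes the shoe upright, x axis along this x axis. The turning axis is 16 mm in +x and 85 mm in +y
- shoe_mid (a point): loose bare-steel pole shoe, 0.65 kg, 84 mm long, standing on its base: main block 50 mm (x) by 32 mm (y, the width to grip) by 54 mm high (48 mm between two ridges across the ends of its top), and a low tongue 20 mm wide, 18 mm high, reaching to 59 mm in +x. The point is the main block's centre, 27 mm above its base; z up
- switch_tip (a point): centre of the red ball knob (26 mm across) on the switch lever, which stands on a low grey box beside the charger cabinet; 90 mm from its pivot, which is 62 mm above the bench. At lever value 0 it leans 0.5 rad towards the robot. The frame tilts with the lever; its y is the level pivot axis, and y crossed with world up is the level direction in which to throw it
- switch (a joint): switch lever angle in rad: 0 leaning towards the robot, 1.0 thrown fully over, away from the robot (as it passes 0.5 it is upright); stays where left, moves with about 1 N at the knob
- dist_cap: bystander: black distributor cap, 80 mm across, 54 mm high; origin under its centre
- coupling: bystander: brass impulse coupling, 72 mm across, 30 mm high; origin under its centre
- magnet: bystander: red horseshoe magnet with bare ends lying flat, 131 x 92 mm, 22 mm high; origin on the underside between the legs
- wrench: bystander: wrench, 180 mm long, lying on the bench

How it is judged:
By the outcome, as a careful person would: the job done as asked, in the order asked, and still so for the second after the job is handed in, with the robot touching nothing.
It also fails if it takes over 72 s, if anything falls off the work surface, if the arm or the gripper's body presses on something with over 40 N, if the wrist force passes 120 N, or if a joint passes its speed limit or range.

## Robot

A 7-joint arm with a two-finger parallel gripper is mounted at the origin on the work surface. World frame = base frame: x ahead of the robot, y to its left, z up, the work surface at z = 0. Lengths are in mm, angles in degrees, forces in N, time in s.
With the tool pointing down it reaches from about 425 to 825 mm from the base axis. Payload 3.6 kg.
Tool frame: the origin (TCP) lies at the very end of the fingers, on their centre line; the grasp point (between the pads) lies 19 mm behind it (manip.grip_point_offset is the distance from the TCP to the grasp point, in mm); z points along the fingers, y is the line along which they close (so a half turn about z gives the same grasp; the last joint's range is limited). The gripper opens to 85 mm and grips with 20 to 120 N. Pads are 22 mm wide; open, the fingers measure 114 mm over their backs; the gripper's body (76 mm by 85 mm) begins 54 mm behind the grasp point. The pads swing forward as they close: fully open they stand 13 mm farther back than shut.
Start: joints at [-66.95, 35.231, -0.722, 81.555, 0.464, 63.22, -2.315], TCP at [270.221, 591.137, 231.297] pointing down, gripper open.
Joint ranges: [-178.69, 178.69], [-17.37, 117.87], [-77.05, 75.6], [15.02, 138.74], [-78.02, 258.01], [0.78, 113.62], [-162.83, 162.83]. Speed limits (degrees/s): [159.86, 159.86, 180, 180, 180, 180, 180].

## Interface

Orientations are given as a 3x3 rotation matrix whose columns are the frame's x, y, z axes.
In Python, from rig import manip gives the robot as it stands.
- The arm moves only by the tool step_arm, never from a script. Its arguments are lists of equal length, an entry for each row: "claw": the opening, from 0 (shut) to 1 (fully open); "dp": the shift along the world's x, y, z in units of 25 mm (1.0 is 25 mm), a list of three; "rot": the turn, a rotation vector about the world's x, y, z in units of 6 degrees (1.0 is 6 degrees), a list of three. A call has 1 to 12 rows; each row is the pose to reach, as a shift and turn from the pose commanded when the call began; what a row does not reach only later rows make up. A row lasts 1/12 s, in which the tool goes at most 41.7 mm and 7.16 degrees, less where a joint would pass 70% of its speed; a pose out of reach is approached as far as the arm can. A call with a gripper value outside its range is refused whole. The fingers move at their own pace and stop on an object; "newtons" is the grip in N (left out, the last holds). Time passes only in rows, so rows that repeat a pose let the fingers close. It gives the time, the measured TCP pose, the force, the opening and the grip force at its end, in the units of the state.
- manip.observe(): the state, without advancing time (a new reading comes with each control period).
- manip.grab_frame(name): name is "scene" or "top" or "wrist"; returns the picture (384x512x3 uint8, red, green, blue); there is no depth.
- manip.calibration(name): a dict with "vertical_fov" (degrees; the focal length in pixels is half the picture's height over the tangent of half this angle, whatever the lens; pixels are square), "cx", "cy" (the principal point, pixels), "world_from_camera" (4x4, takes a point from camera to world coordinates). Camera axes: x right, y up, looking along -z (the intrinsics and any distortion apply to the point x, -y, -z); pixel columns grow to the right and rows downward; lengths in mm; the calibration is good to about 2 mm. The wrist camera is an equidistant fisheye: a pixel r from the principal point sees the ray r / f radians off the axis. A picture is of the moment at which its call begins: read the wrist's pose just before it. calibration takes no time and is no camera call; for the wrist camera it gives the pose at the moment of the call.
- manip.close_job(): hands the job in; it is judged then, once.
The state is a dict: "time_s": time; "q": joint angles; "qvel": joint speeds; "effort": joint torques, N m; "ee_pos": TCP position; "tcp_rot": TCP orientation; "wrist_force": force on the tool from outside, world axes, zero at the start; "torque": the same for the moment, N m; "finger_gap": finger opening in mm; "finger_force": force on a finger pad.
Only numpy, scipy, OpenCV 4.12 (cv2) and the standard library are available. Lean on these libraries where they do the work, as an engineer would, in place of code of your own. Each camera call takes 0.05 s, during which the arm holds its last target. There are 200 camera calls.

## Working session

There is one attempt and no reset: what is moved stays moved. The work goes in short steps, Python scripts to look and compute and a tool call to move; the robot and the scene stay as the last step left them, time stands still between calls to the robot, and variables do not carry over. Pictures are saved under pics/ and viewed, at most 10 in all, crops included, and the job is handed in when it is done.

Besides the shell and the picture viewer there is one more tool, called after "Request:" as name(argument=value, ...), one argument or row to a line, values as JSON. step_arm: Moves the arm, as the interface text tells. Its arguments: {"type":"object","properties":{"claw":{"type":"array","items":{"type":"number"}},"dp":{"type":"array","items":{"type":"array","items":{"type":"number"}}},"rot":{"type":"array","items":{"type":"array","items":{"type":"number"}}},"newtons":{"type":"number"}},"required":["claw","dp","rot"]}

```bash
mkdir -p pics; ls; cat > h.py <<'E'
import numpy as np,cv2
from rig import manip
def shot(n,f):
    c=manip.calibration(n); im=manip.grab_frame(n); cv2.imwrite(f'pics/{f}.png',im[:,:,::-1]); np.save(f'pics/{f}.npy',c,allow_pickle=True); return im
def ray(f,u,v):
    c=np.load(f'pics/{f}.npy',allow_pickle=True).item(); F=192/np.tan(np.radians(c['vertical_fov']/2))
    x,y=u-c['cx'],v-c['cy']
    if 'wrist' in f:
        r=np.hypot(x,y)+1e-9; t=r/F; d=np.array([x/r*np.sin(t),-y/r*np.sin(t),-np.cos(t)])
    else: d=np.array([x/F,-y/F,-1])
    T=np.array(c['world_from_camera']); return T[:3,3],T[:3,:3]@d
def at(f,u,v,z):
    o,d=ray(f,u,v); return np.round(o+d*(z-o[2])/d[2],1)
def crop(f,x0,y0,w,h,k,g):
    im=cv2.imread(f'pics/{f}.png')[y0:y0+h,x0:x0+w]; cv2.imwrite(f'pics/{g}.png',cv2.resize(im,None,fx=k,fy=k,interpolation=cv2.INTER_CUBIC))
E
python3 - <<'E'
from h import *
shot('top','top1');shot('scene','scene1')
for n in('top','scene'): c=manip.calibration(n);print(c['cx'],c['cy'],c['vertical_fov'],np.round(c['world_from_camera'],2).tolist(),[k for k in c])
a=cv2.imread('pics/top1.png');b=cv2.imread('pics/scene1.png')
cv2.imwrite('pics/a1.png',cv2.resize(a,(800,600)));cv2.imwrite('pics/b1.png',cv2.resize(b,(800,600)))
print(manip.observe())
E
```

```text
pics
259.9752342552097 192.27852228989119 50.60017860965627 [[-0.01, 0.99, -0.11, 386.92], [-1.0, -0.0, 0.02, 7.22], [0.02, 0.11, 0.99, 1427.43], [0.0, 0.0, 0.0, 1.0]] ['vertical_fov', 'cx', 'cy', 'world_from_camera']
262.72424666232365 196.34901549331576 51.3862587976779 [[-0.38, -0.73, 0.56, 1410.98], [0.92, -0.3, 0.24, 375.1], [-0.0, 0.61, 0.79, 1341.19], [0.0, 0.0, 0.0, 1.0]] ['vertical_fov', 'cx', 'cy', 'world_from_camera']
{'time_s': 0.1, 'q': array([-66.95162297,  35.28452065,  -0.72273999,  81.63234254,
         0.46483091,  63.22035733,  -2.31451403]), 'qvel': array([ 0.09569735, -0.11683221,  0.08177456, -0.22668333, -0.01903054,
       -0.10910972,  0.01392218]), 'effort': array([ 6.47662455e-04, -4.70381784e+01,  2.59998338e-01, -1.71571791e+01,
        1.01119184e-02,  5.75441358e-03,  7.63380228e-06]), 'ee_pos': array([269.94452851, 590.53226984, 230.24363862]), 'tcp_rot': array([[-9.09508398e-01,  4.15684493e-01, -9.35779081e-04],
       [ 4.15685544e-01,  9.09505859e-01, -2.14969416e-03],
       [-4.24979700e-05, -2.34415473e-03, -9.99997252e-01]]), 'wrist_force': array([-0.01693792,  0.13297769, -0.39941778]), 'torque': array([ 0.01649726, -0.05056375, -0.00387258]), 'finger_force': 0.0, 'finger_gap': 85.34761416139348}
```

View pics/a1.png

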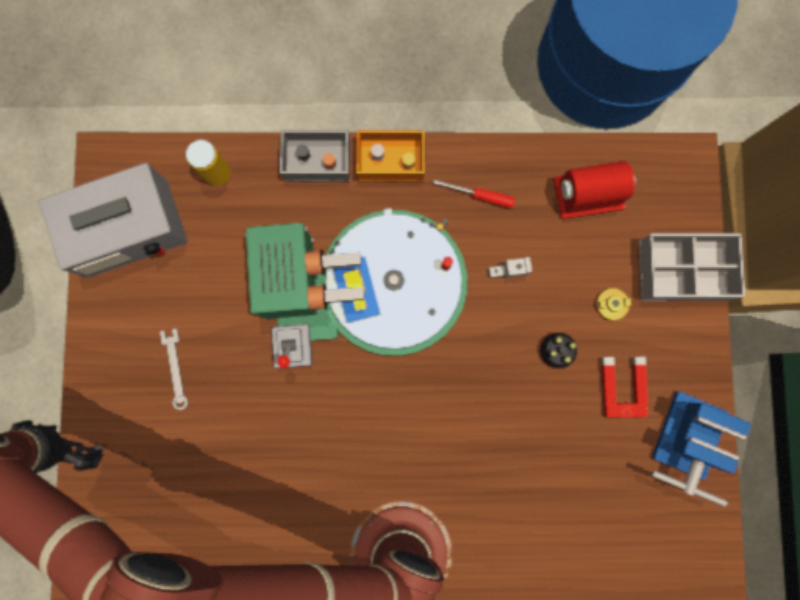

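View pics/b1.png

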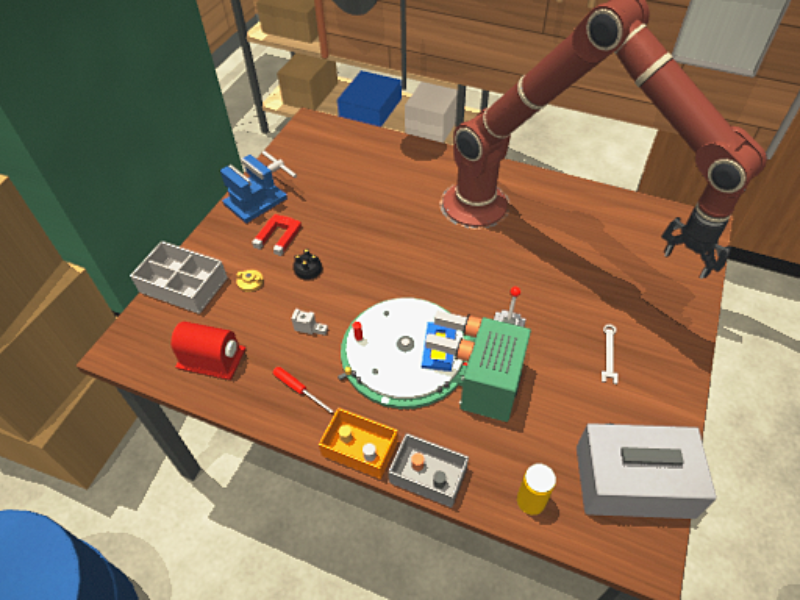

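Top view (up is world +x, left is +y), at 800x600: disc centre (394,281), white mark (388,212), handle (447,263), shoe (511,268), knob (284,362). The foam sits slightly on the robot's side of the charger, so the table angle is negative.

```bash
python3 - <<'E'
from h import *
k=512/800
def T(u,v,z): return at('top1',u*k,v*k,z)
def S(u,v,z): return at('scene1',u*k,v*k,z)
print('axis',T(394,281,38),S(405,343,38));print('white',T(388,212,36),S(385,401,36))
print('handle',T(447,263,95),S(357,326,95));print('shoe',T(519,267,54),T(496,271,18),S(303,318,54),S(320,329,18))
print('knob',T(284,362,140),S(515,292,140))
crop('top1',150,125,210,120,3.8,'c1')
E
```

```text
axis [589.    9.6  38. ] [592.   14.5  38. ]
white [745.6  22.6  36. ] [762.3  34.6  36. ]
handle [ 619.1 -103.5   95. ] [626.  -99.2  95. ]
shoe [ 616.9 -265.2   54. ] [ 614.  -220.2   18. ] [ 629.9 -254.7   54. ] [ 623.  -213.9   18. ]
knob [410.2 231.4 140. ] [411.3 235.9 140. ]
```

View pics/c1.png

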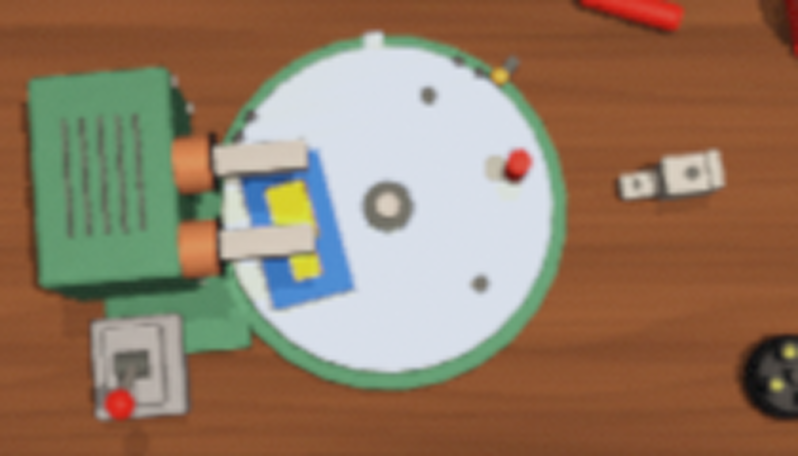

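Request:
step_arm(
  claw=[1, 1, 1, 1, 1, 1, 1, 1, 1, 1, 1, 1],
  dp=[
    [0.7, -1.4, 0.2],
    [1.4, -2.8, 0.4],
    [2.1, -4.2, 0.6],
    [2.8, -5.6, 0.8],
    [3.5, -7, 0.8],
    [4.2, -8.4, 0.8],
    [4.9, -9.8, 0.8],
    [5.6, -11.2, 0.8],
    [6.3, -12.6, 0.8],
    [7, -14, 0.8],
    [7.5, -15, 0.8],
    [8, -16, 0.8],
  ],
  rot=[
    [0, 0, -0.5],
    [0, 0, -1],
    [0, 0, -1.5],
    [0, 0, -2],
    [0, 0, -2.5],
    [0, 0, -3],
    [0, 0, -3.5],
    [0, 0, -4],
    [0, 0, -4.5],
    [0, 0, -5],
    [0, 0, -5.5],
    [0, 0, -6],
  ],
)

```text
time_s: 1.1
ee_pos: [470.6, 188.7, 251.1]
tcp_rot: [[-0.487, 0.873, -0.001], [0.873, 0.487, -0.001], [-0.0, -0.001, -1.0]]
wrist_force: [0.2, 0.8, -0.8]
finger_gap: 85.1
finger_force: 0.0
```

Request:
step_arm(
  claw=[1, 1, 1, 1, 1, 1, 1, 1, 1, 1, 1, 1],
  dp=[
    [0.5, -1, 0],
    [1, -2, 0],
    [1.5, -3, 0],
    [2, -4, 0],
    [2.5, -5, 0],
    [3, -6, 0],
    [3.5, -7, 0],
    [4, -8.5, 0],
    [4.5, -9.5, -0.5],
    [5, -10.5, -1],
    [5, -11.5, -1.5],
    [5, -11.5, -1.5],
  ],
  rot=[
    [0, 0, -0.5],
    [0, 0, -1],
    [0, 0, -1.5],
    [0, 0, -2],
    [0, 0, -2.5],
    [0, 0, -3],
    [0, 0, -3.5],
    [0, 0, -4],
    [0, 0, -4.5],
    [0, 0, -4.8],
    [0, 0, -4.8],
    [0, 0, -4.8],
  ],
)

```text
time_s: 2.1
ee_pos: [592.7, -103.9, 210.7]
tcp_rot: [[-0.002, 1.0, -0.006], [1.0, 0.002, -0.005], [-0.005, -0.007, -1.0]]
wrist_force: [-1.1, -1.1, -0.6]
finger_gap: 85.5
finger_force: 0.0
```

```bash
python3 - <<'E'
from h import *
shot('wrist','wrist1');print(manip.observe()['ee_pos'],manip.observe()['tcp_rot'].round(3).tolist())
shot('scene','scene2');shot('top','top2')
cv2.imwrite('pics/w1.png',cv2.resize(cv2.imread('pics/wrist1.png'),(800,600)))
E
```

```text
[ 593.37016129 -100.48169963  211.76232033] [[-0.004, 1.0, -0.005], [1.0, 0.004, -0.002], [-0.002, -0.005, -1.0]]
```

View pics/w1.png

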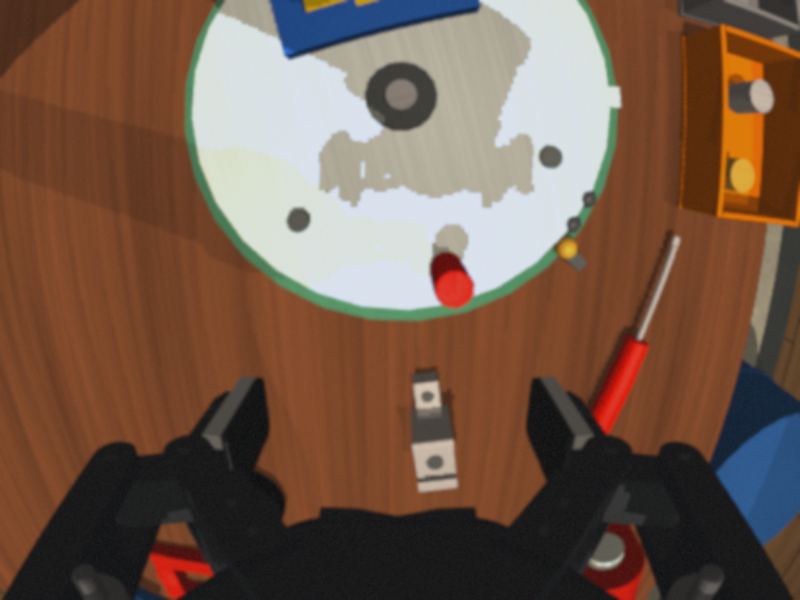

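Wrist view at 800x600: hub (401,95), white mark (614,97), handle top (456,289). Shoe: block top around (435,463), tongue end (426,375), block far end (438,487).

```bash
python3 - <<'E'
from h import *
k=.64
W=lambda u,v,z: at('wrist1',u*k,v*k,z)
print('axis',W(401,95,40),W(401,98,36),'white',W(614,97,36),'handle',W(456,289,100),W(448,262,44),'foam corner',W(288,54,36))
print('shoe block corners top54',W(413,442,48),W(454,438,48),W(458,487,54),W(418,491,54),'tongue end 18',W(415,382,18),W(438,381,18),'tongue root',W(415,409,18),W(441,407,18))
print(W(424.5,374,0),W(438,376,0))
E
```

```text
axis [594.   14.7  40. ] [594.1  13.2  36. ] white [746.1  24.8  36. ] handle [ 625.5 -100.7  100. ] [626.4 -97.7  44. ] foam corner [517.3  47.1  36. ]
shoe block corners top54 [ 604.6 -240.8   48. ] [ 636.9 -237.3   48. ] [ 642.6 -283.7   54. ] [ 609.6 -287.4   54. ] tongue end 18 [ 606.3 -202.5   18. ] [ 624.9 -201.7   18. ] tongue root [ 606.8 -228.    18. ] [ 628.4 -226.2   18. ]
[ 614.9 -204.3    0. ] [ 626.4 -206.2    0. ]
```

Request:
step_arm(
  claw=[1, 1, 1, 1, 1, 1, 1, 1],
  dp=[
    [0.6, -0.1, -0.5],
    [1.23, -0.24, -1.5],
    [1.23, -0.24, -2.5],
    [1.23, -0.24, -3.5],
    [1.23, -0.24, -4.5],
    [1.23, -0.24, -5.5],
    [1.23, -0.24, -6.3],
    [1.23, -0.24, -6.3],
  ],
  rot=[
    [0, 0, 0],
    [0, 0, 0],
    [0, 0, 0],
    [0, 0, 0],
    [0, 0, 0],
    [0, 0, 0],
    [0, 0, 0],
    [0, 0, 0],
  ],
)

```text
time_s: 2.92
ee_pos: [623.2, -98.9, 52.3]
tcp_rot: [[-0.014, 1.0, -0.008], [1.0, 0.014, 0.003], [0.004, -0.008, -1.0]]
wrist_force: [0.2, 0.1, -1.0]
finger_gap: 85.4
finger_force: 0.0
```

Request:
step_arm(
  claw=[0.15, 0.15, 0.15, 0.15, 0.15, 0.15, 0.15, 0.15],
  dp=[
    [0, 0, 0],
    [0, 0, 0],
    [0, 0, 0],
    [0, 0, 0],
    [0, 0, 0],
    [0, 0, 0],
    [0, 0, 0],
    [0, 0, 0],
  ],
  rot=[
    [0, 0, 0],
    [0, 0, 0],
    [0, 0, 0],
    [0, 0, 0],
    [0, 0, 0],
    [0, 0, 0],
    [0, 0, 0],
    [0, 0, 0],
  ],
  newtons=25,
)

```text
time_s: 3.58
ee_pos: [626.6, -102.2, 57.6]
tcp_rot: [[-0.011, 1.0, 0.002], [1.0, 0.011, 0.0], [0.0, 0.002, -1.0]]
wrist_force: [-0.7, 0.7, 5.2]
finger_gap: 23.2
finger_force: 25.7
```

```bash
python3 - <<'E'
from h import *
o=manip.observe();print(o['ee_pos'],o['q'].round(1),o['finger_gap'],o['wrist_force'],o['time_s'])
a=np.array([592,12.5]);h=a+120*np.array([np.cos(np.radians(-73.4)),np.sin(np.radians(-73.4))])
for i in range(1,25):
    f=np.radians(-73.4-102.3*i/24);p=a+120*np.array([np.cos(f),np.sin(f)]);print(i,((p-h)/25).round(2))
E
```

```text
[ 626.5946672  -102.17679751   57.62631681] [ -2.3  46.1  16.5  94.2 -17.8  42.2  23.4] 23.211561727127386 [-0.7061528   0.65568266  5.23637169] 3.5833
1 [-0.35 -0.09]
2 [-0.7  -0.15]
3 [-1.05 -0.19]
4 [-1.41 -0.2 ]
5 [-1.77 -0.18]
6 [-2.12 -0.14]
7 [-2.47 -0.07]
8 [-2.81  0.02]
9 [-3.15  0.14]
10 [-3.48  0.29]
11 [-3.79  0.46]
12 [-4.09  0.65]
13 [-4.38  0.86]
14 [-4.65  1.09]
15 [-4.9   1.35]
16 [-5.13  1.62]
17 [-5.34  1.91]
18 [-5.53  2.21]
19 [-5.7   2.52]
20 [-5.84  2.85]
21 [-5.96  3.19]
22 [-6.05  3.53]
23 [-6.12  3.89]
24 [-6.16  4.24]
```

Request:
step_arm(
  claw=[0.15, 0.15, 0.15, 0.15, 0.15, 0.15, 0.15, 0.15, 0.15, 0.15, 0.15, 0.15],
  dp=[
    [-0.35, -0.09, 0],
    [-0.7, -0.15, 0],
    [-1.05, -0.19, 0],
    [-1.41, -0.2, 0],
    [-1.77, -0.18, 0],
    [-2.12, -0.14, 0],
    [-2.47, -0.07, 0],
    [-2.81, 0.02, 0],
    [-3.15, 0.14, 0],
    [-3.48, 0.29, 0],
    [-3.79, 0.46, 0],
    [-4.09, 0.65, 0],
  ],
  rot=[
    [0, 0, -0.5],
    [0, 0, -1],
    [0, 0, -1.5],
    [0, 0, -2],
    [0, 0, -2.5],
    [0, 0, -3],
    [0, 0, -3.5],
    [0, 0, -4],
    [0, 0, -4.5],
    [0, 0, -5],
    [0, 0, -5.5],
    [0, 0, -6],
  ],
)

```text
time_s: 4.58
ee_pos: [525.8, -85.9, 57.6]
tcp_rot: [[0.581, 0.814, 0.005], [0.814, -0.581, -0.0], [0.003, 0.004, -1.0]]
wrist_force: [2.6, 1.7, 4.7]
finger_gap: 23.2
finger_force: 26.0
```

Request:
step_arm(
  claw=[0.15, 0.15, 0.15, 0.15, 0.15, 0.15, 0.15, 0.15, 0.15, 0.15, 0.15, 0.15],
  dp=[
    [-0.29, 0.21, 0],
    [-0.56, 0.44, 0],
    [-0.81, 0.7, 0],
    [-1.04, 0.97, 0],
    [-1.25, 1.26, 0],
    [-1.44, 1.56, 0],
    [-1.61, 1.87, 0],
    [-1.75, 2.2, 0],
    [-1.87, 2.54, 0],
    [-1.96, 2.88, 0],
    [-2.03, 3.24, 0],
    [-2.07, 3.59, 0],
  ],
  rot=[
    [0, 0, -0.5],
    [0, 0, -1],
    [0, 0, -1.5],
    [0, 0, -2],
    [0, 0, -2.5],
    [0, 0, -3],
    [0, 0, -3.5],
    [0, 0, -4],
    [0, 0, -4.5],
    [0, 0, -5],
    [0, 0, -5.5],
    [0, 0, -6],
  ],
)

```text
time_s: 5.58
ee_pos: [473.6, -0.3, 57.5]
tcp_rot: [[0.95, 0.313, 0.005], [0.313, -0.95, -0.006], [0.003, 0.007, -1.0]]
wrist_force: [0.6, -2.4, 6.6]
finger_gap: 23.1
finger_force: 26.3
```

```bash
python3 - <<'E'
from h import *
o=manip.observe();print(o['ee_pos'],o['q'].round(1),o['finger_gap'],o['wrist_force'],o['time_s'])
shot('top','top3');crop('top3',170,125,200,150,3.9,'c3')
E
```

```text
[ 4.73581486e+02 -2.59710722e-01  5.75354592e+01] [-25.1  40.   34.2 121.1 -43.4  31.2 -30.6] 23.12154000435904 [ 0.64619658 -2.41866835  6.60066242] 5.5833
```

View pics/c3.png

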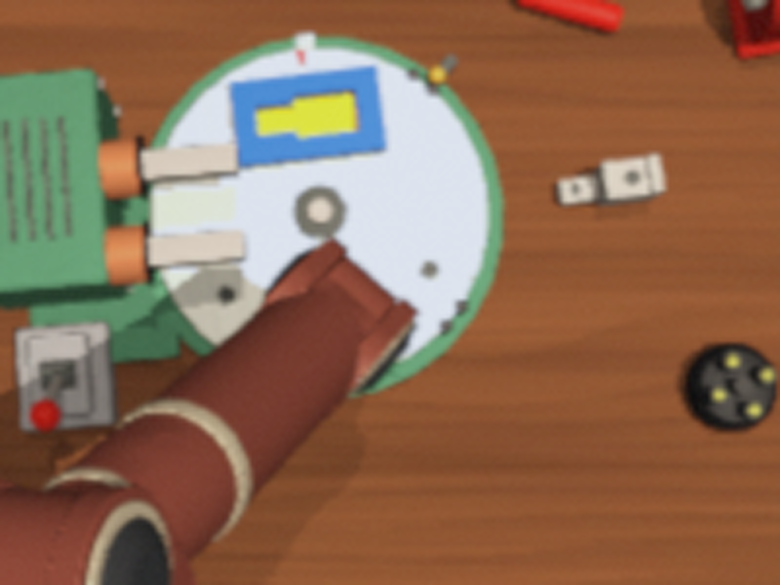

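Top crop: the disc's red arrow at (301,58) lines up with the white mark (305,42), and the foam cutout is at the loading side. Push on a little further, release and lift.

Request:
step_arm(
  claw=[0.15, 0.15, 0.15, 0.15, 0.6, 1, 1, 1, 1, 1, 1, 1],
  dp=[
    [0, 0.15, 0],
    [0, 0.15, 0],
    [0, 0.15, 0],
    [0, 0.15, 0],
    [0, 0.1, 0],
    [0, 0.1, 0],
    [0, 0.1, 0],
    [0, 0.1, 1],
    [0, 0.1, 2.5],
    [0, 0.1, 4],
    [0, 0.1, 5],
    [0.5, -1, 5.6],
  ],
  rot=[
    [0, 0, 0],
    [0, 0, 0],
    [0, 0, 0],
    [0, 0, 0],
    [0, 0, 0],
    [0, 0, 0],
    [0, 0, 0],
    [0, 0, 0],
    [0, 0, 0],
    [0, 0, 0],
    [0, 0, 0],
    [0, 0, 0],
  ],
)

```text
time_s: 6.63
ee_pos: [483.9, -14.7, 197.8]
tcp_rot: [[0.944, 0.33, -0.001], [0.33, -0.944, 0.006], [0.001, -0.006, -1.0]]
wrist_force: [0.4, 0.6, -0.7]
finger_gap: 85.4
finger_force: 0.0
```

```bash
python3 - <<'E'
from h import *
o=manip.observe();print(o['ee_pos'],o['q'].round(1),o['finger_gap'],o['wrist_force'],o['time_s'])
E
```

```text
[483.93874772 -14.68432657 197.80176055] [-32.6  29.5  47.8 111.7 -28.4  51.3 -40.8] 85.40544163101752 [ 0.35501711  0.61316773 -0.70289323] 6.6333
```

Request:
step_arm(
  claw=[1, 1, 1, 1, 1, 1, 1, 1, 1, 1, 1, 1],
  dp=[
    [0.4, -0.8, 0],
    [0.9, -1.7, 0],
    [1.4, -2.6, 0],
    [1.9, -3.5, 0],
    [2.5, -4.4, 0],
    [3, -5.3, 0],
    [3.5, -6.2, 0],
    [4, -7.1, 0],
    [4.5, -8, 0],
    [5, -8.9, 0],
    [5.5, -9.6, 0],
    [5.5, -9.6, 0],
  ],
  rot=[
    [0, 0, 1.07],
    [0, 0, 2.14],
    [0, 0, 3.2],
    [0, 0, 4.3],
    [0, 0, 5.4],
    [0, 0, 6.4],
    [0, 0, 7.5],
    [0, 0, 8.6],
    [0, 0, 9.6],
    [0, 0, 10.7],
    [0, 0, 11.7],
    [0, 0, 12.8],
  ],
)

```text
time_s: 7.63
ee_pos: [622.5, -266.3, 195.3]
tcp_rot: [[-0.096, 0.995, 0.0], [0.995, 0.096, -0.004], [-0.004, -0.0, -1.0]]
wrist_force: [0.3, -0.5, -1.1]
finger_gap: 85.6
finger_force: 0.0
```

Request:
step_arm(
  claw=[1, 1],
  dp=[
    [0, 0, 0],
    [0, 0, 0],
  ],
  rot=[
    [0, 0, 0],
    [0, 0, 0],
  ],
)

```text
time_s: 7.8
ee_pos: [621.8, -260.6, 195.6]
tcp_rot: [[-0.092, 0.996, -0.001], [0.996, 0.092, 0.002], [0.002, -0.001, -1.0]]
wrist_force: [0.2, 0.7, 0.3]
finger_gap: 85.6
finger_force: 0.0
```

```bash
python3 - <<'E'
from h import *
shot('wrist','wrist2');o=manip.observe();print(o['ee_pos'],o['tcp_rot'].round(3).tolist(),o['q'].round(1))
shot('top','top4')
a=cv2.imread('pics/wrist2.png')[:, :]
cv2.imwrite('pics/w2.png',cv2.resize(a[60:360,56:456],(800,600),interpolation=cv2.INTER_CUBIC))
E
```

```text
[ 621.82590277 -260.12428016  195.76871484] [[-0.093, 0.996, -0.001], [0.996, 0.093, 0.002], [0.002, -0.001, -1.0]] [  9.1  40.7  22.1  80.1 -16.1  62.4  39.2]
```

View pics/w2.png

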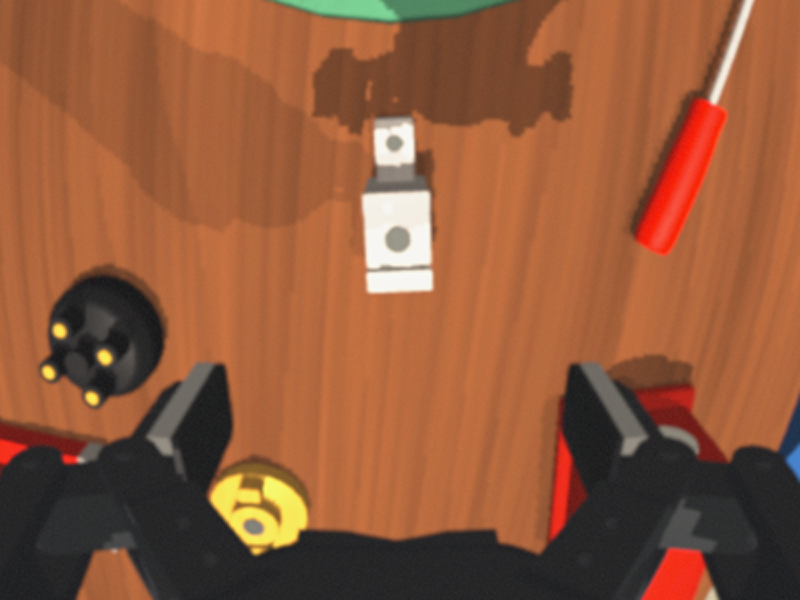

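Wrist crop (2x, offset 56,60): block corners (363,193), (430,190), (433,290) and (367,292). Tongue end is (374,119)-(413,118).

```bash
python3 - <<'E'
from h import *
W=lambda u,v,z: at('wrist2',u/2+56,v/2+60,z)
for p in [(363,193,54),(430,190,54),(433,290,54),(367,292,54),(374,119,18),(413,118,18)]: print(W(*p))
c=np.mean([W(*p) for p in [(363,193,54),(430,190,54),(433,290,54),(367,292,54)]],0);print(c)
# nest from top4 : foam/cutout colours
im=cv2.imread('pics/top4.png');hsv=cv2.cvtColor(im,cv2.COLOR_BGR2HSV)
m=cv2.inRange(hsv,(22,120,120),(35,255,255));m[:, :215]=0;m[:,300:]=0;m[:140]=0;m[175:]=0
ys,xs=np.nonzero(m);print(len(xs),xs.min(),xs.max(),ys.min(),ys.max())
crop('top4',200,125,150,120,5.2,'c4')
E
```

```text
[ 603.6 -238.5   54. ]
[ 635.7 -234.    54. ]
[ 642.8 -284.7   54. ]
[ 609.6 -288.9   54. ]
[ 604.7 -204.4   18. ]
[ 625.3 -202.    18. ]
[ 622.925 -261.525   54.   ]
197 237 283 143 158
```

View pics/c4.png

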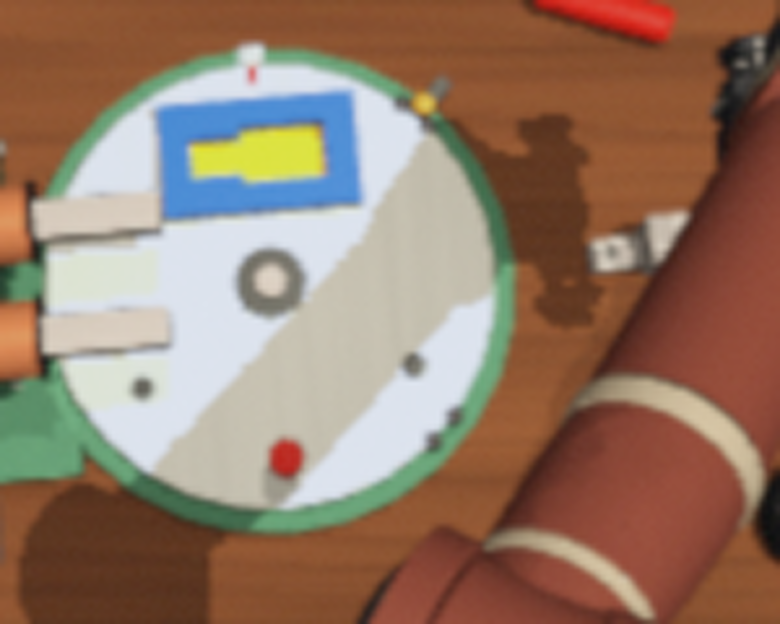

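Request:
step_arm(
  claw=[1, 1, 1, 1, 1, 1, 1, 1, 1],
  dp=[
    [0.05, -0.05, -1],
    [0.05, -0.05, -2],
    [0.05, -0.05, -3],
    [0.05, -0.05, -4],
    [0.05, -0.05, -5],
    [0.05, -0.05, -5.8],
    [0.05, -0.05, -6.5],
    [0.05, -0.05, -6.88],
    [0.05, -0.05, -6.88],
  ],
  rot=[
    [0, 0, 0.35],
    [0, 0, 0.35],
    [0, 0, 0.35],
    [0, 0, 0.35],
    [0, 0, 0.35],
    [0, 0, 0.35],
    [0, 0, 0.35],
    [0, 0, 0.35],
    [0, 0, 0.35],
  ],
)

```text
time_s: 8.65
ee_pos: [621.8, -260.6, 21.8]
tcp_rot: [[-0.131, 0.991, -0.005], [0.991, 0.131, 0.002], [0.003, -0.004, -1.0]]
wrist_force: [0.2, -0.1, -0.6]
finger_gap: 85.5
finger_force: 0.0
```

Request:
step_arm(
  claw=[0.2, 0.2, 0.2, 0.2, 0.2, 0.2, 0.2, 0.2],
  dp=[
    [0, 0, 0],
    [0, 0, 0],
    [0, 0, 0],
    [0, 0, 0],
    [0, 0, 0],
    [0, 0, 0],
    [0, 0, 0],
    [0, 0, 0],
  ],
  rot=[
    [0, 0, 0],
    [0, 0, 0],
    [0, 0, 0],
    [0, 0, 0],
    [0, 0, 0],
    [0, 0, 0],
    [0, 0, 0],
    [0, 0, 0],
  ],
  newtons=60,
)

```text
time_s: 9.32
ee_pos: [623.6, -263.2, 25.8]
tcp_rot: [[-0.131, 0.991, 0.001], [0.991, 0.131, -0.001], [-0.001, 0.001, -1.0]]
wrist_force: [-1.1, 0.1, 6.0]
finger_gap: 30.9
finger_force: 62.4
```

```bash
python3 - <<'E'
from h import *
o=manip.observe();print(o['ee_pos'],o['tcp_rot'].round(3).tolist())
W=lambda u,v,z: at('top4',u/5.2+200,v/5.2+125,z)
print('axis',W(271,281,40),'floor corners: right',W(325,126,36),W(326,175,36),'left wide-bottom',W(243,185,52),'foam',W(157,107,52),W(352,91,52),W(361,202,52),W(166,217,52))
f=[W(*p,52) for p in[(157,107),(352,91),(361,202),(166,217)]];print(np.mean(f,0),f[0]-f[1],f[3]-f[2])
print('narrow end',W(189,146,36),W(192,179,36),'mark',W(250,52,36))
E
```

```text
[ 623.63874055 -263.21860372   25.75591141] [[-0.131, 0.991, 0.001], [0.991, 0.131, -0.001], [-0.001, 0.001, -1.0]]
axis [591.5   9.8  40. ] floor corners: right [697.2 -26.8  36. ] [663.7 -27.3  36. ] left wide-bottom [653.9  28.   52. ] foam [706.6  85.   52. ] [717.3 -44.5  52. ] [642.3 -49.9  52. ] [632.6  78.8  52. ]
[674.7   17.35  52.  ] [-10.7 129.5   0. ] [ -9.7 128.7   0. ]
narrow end [683.7  64.4  36. ] [661.2  62.4  36. ] mark [748.   23.4  36. ]
```

Request:
step_arm(
  claw=[0.2, 0.2, 0.2, 0.2, 0.2, 0.2, 0.2, 0.2, 0.2, 0.2, 0.2, 0.2],
  dp=[
    [0, 0, 1],
    [0, 0, 2],
    [0.2, 0.4, 3],
    [0.5, 1.2, 4],
    [0.9, 2.2, 4.4],
    [1.3, 3.2, 4.4],
    [1.7, 4.2, 4.4],
    [2.1, 5.2, 4.4],
    [2.1, 6, 4.4],
    [2.1, 6.4, 4.4],
    [2.1, 6.4, 4.4],
    [2.1, 6.4, 4.4],
  ],
  rot=[
    [0, 0, 0],
    [0, 0, 0],
    [0, 0, -0.1],
    [0, 0, -0.2],
    [0, 0, -0.3],
    [0, 0, -0.4],
    [0, 0, -0.5],
    [0, 0, -0.5],
    [0, 0, -0.5],
    [0, 0, -0.5],
    [0, 0, -0.5],
    [0, 0, -0.5],
  ],
)

```text
time_s: 10.32
ee_pos: [674.5, -103.3, 133.1]
tcp_rot: [[-0.079, 0.997, -0.003], [0.997, 0.079, -0.001], [-0.001, -0.003, -1.0]]
wrist_force: [0.8, -1.6, -5.9]
finger_gap: 31.0
finger_force: 61.5
```

```bash
python3 - <<'E'
from h import *
manip.grab_frame('top')
shot('wrist','wrist3');o=manip.observe();print(o['ee_pos'],o['tcp_rot'].round(3).tolist(),o['q'].round(1),o['finger_gap'],o['time_s'])
a=cv2.imread('pics/wrist3.png')
cv2.imwrite('pics/w3.png',cv2.resize(a[0:300,56:456],(800,600),interpolation=cv2.INTER_CUBIC))
E
```

```text
[ 674.64408508 -106.40943723  134.03125194] [[-0.075, 0.997, -0.001], [0.997, 0.075, -0.003], [-0.003, -0.002, -1.0]] [ -4.8  45.2  22.4  82.2 -18.7  56.4  26.3] 31.09834544414482 10.4167
```

View pics/w3.png

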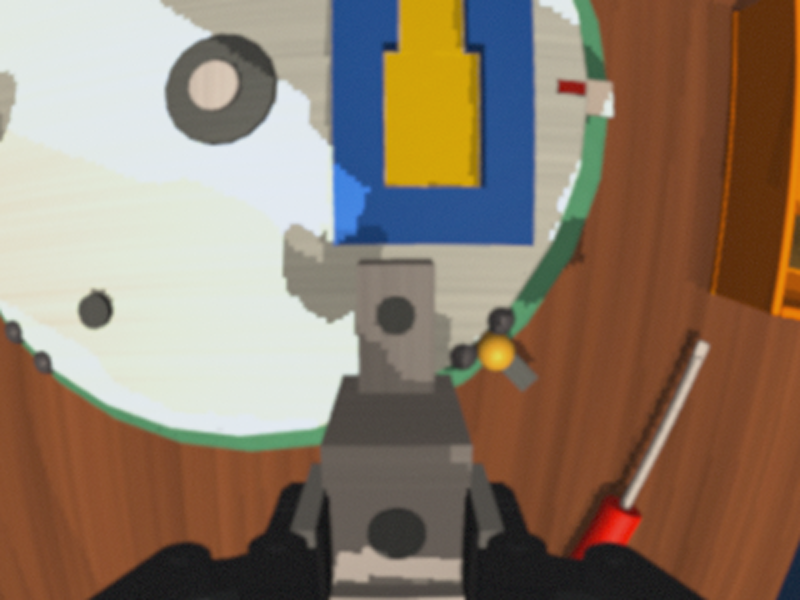

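Wrist crop (2x, offset 56,0): cutout's wide part runs from (384,187) to (484,187), with shoulders at row 47. The held shoe's tongue end is (359,261)-(434,261).

```bash
python3 - <<'E'
from h import *
W=lambda u,v,z: at('wrist3',u/2+56,v/2,z)
q=[W(384,187,52),W(484,187,52),W(484,46,52),W(384,48,52)];print(*q,np.mean(q,0))
print('axis',W(220,89,38),'mark',W(600,97,36),'foam near corners',W(334,244,52),W(533,244,52))
z=108.3
t=[W(359,262,z+18),W(434,261,z+18)];print('tongue',*t)
print('tongue root',W(358,390,z+18),W(436,390,z+18),'block top back ridge', W(331,550,z+54),W(467,547,z+54))
E
```

```text
[663.6 -24.2  52. ] [700.6 -20.8  52. ] [696.3  33.7  52. ] [659.5  29.2  52. ] [680.      4.475  52.   ]
axis [594.2  14.1  38. ] mark [747.8  24.2  36. ] foam near corners [646.6 -46.8  52. ] [721.4 -40.3  52. ]
tongue [660.6 -45.4 126.3] [679.2 -43.7 126.3]
tongue root [662.4 -78.9 126.3] [682.9 -77.3 126.3] block top back ridge [ 659.9 -105.4  162.3] [ 690.3 -102.3  162.3]
```

Request:
step_arm(
  claw=[0.2, 0.2, 0.2, 0.2, 0.2, 0.2, 0.2, 0.2, 0.2, 0.2, 0.2, 0.2],
  dp=[
    [0.1, 0.7, 0],
    [0.1, 1.4, 0],
    [0.1, 2.1, 0],
    [0.1, 2.8, 0],
    [0.1, 3.5, 0],
    [0.1, 4.1, -0.3],
    [0.1, 4.18, -0.8],
    [0.1, 4.18, -1.4],
    [0.1, 4.18, -2.08],
    [0.1, 4.18, -2.08],
    [0.1, 4.18, -2.08],
    [0.1, 4.18, -2.08],
  ],
  rot=[
    [0, 0, 0],
    [0, 0, 0],
    [0, 0, 0],
    [0, 0, 0],
    [0, 0, 0],
    [0, 0, 0],
    [0, 0, 0],
    [0, 0, 0],
    [0, 0, 0],
    [0, 0, 0],
    [0, 0, 0],
    [0, 0, 0],
  ],
)

```text
time_s: 11.42
ee_pos: [678.0, 0.1, 82.3]
tcp_rot: [[-0.077, 0.997, -0.001], [0.997, 0.077, -0.001], [-0.001, -0.001, -1.0]]
wrist_force: [-0.3, -0.5, -6.5]
finger_gap: 30.8
finger_force: 61.5
```

Request:
step_arm(
  claw=[0.2, 0.2, 0.2],
  dp=[
    [0, 0, 0],
    [0, 0, 0],
    [0, 0, 0],
  ],
  rot=[
    [0, 0, 0],
    [0, 0, 0],
    [0, 0, 0],
  ],
)

```text
time_s: 11.67
ee_pos: [678.4, 1.7, 82.9]
tcp_rot: [[-0.079, 0.997, 0.001], [0.997, 0.079, 0.0], [-0.0, 0.001, -1.0]]
wrist_force: [-0.4, 0.3, -6.1]
finger_gap: 31.0
finger_force: 61.5
```

```bash
python3 - <<'E'
from h import *
shot('wrist','wrist4');o=manip.observe();print(o['ee_pos'],o['tcp_rot'].round(3).tolist(),o['finger_gap'],o['time_s'])
a=cv2.imread('pics/wrist4.png')
cv2.imwrite('pics/w4.png',cv2.resize(a[80:310,106:406],(780,598),interpolation=cv2.INTER_CUBIC))
E
```

```text
[678.3608826    1.7928929   82.83017316] [[-0.079, 0.997, 0.001], [0.997, 0.079, 0.0], [0.0, 0.001, -1.0]] 30.863104170788574 11.7167
```

View pics/w4.png

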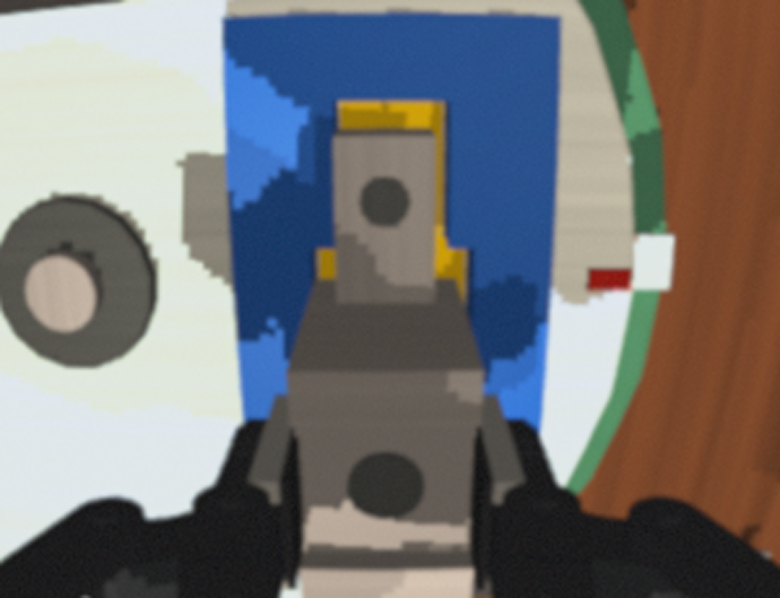

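Wrist crop (2.6x, offset 106,80): tongue end (333,134)-(436,133), cutout's narrow end (337,101)-(446,101), shoulders (316,249) and (467,249).

```bash
python3 - <<'E'
from h import *
W=lambda u,v,z: at('wrist4',u/2.6+106,v/2.6+80,z)
b=82.9-25.8
x=np.array([-.079,.997,0]);y=np.array([-.997,-.079,0])
t=(W(333,134,b+18)+W(436,133,b+18))/2;print('shoe',t-59*x, W(333,134,b+18),W(436,133,b+18))
n=(W(337,101,52)+W(446,101,52))/2;s=(W(316,249,52)+W(467,249,52))/2
print('nest',n-62*x,s-28*x,W(337,101,52),W(446,101,52),W(316,249,52),W(467,249,52))
print('axis',W(75,280,37))
E
```

```text
shoe [678.161   3.477  75.1  ] [663.6  61.4  75.1] [683.4  63.2  75.1]
nest [679.548   5.636  52.   ] [679.662   5.734  52.   ] [662.6  66.5  52. ] [686.7  68.4  52. ] [660.1  32.3  52. ] [694.8  35.   52. ]
axis [594.4  15.3  37. ]
```

Request:
step_arm(
  claw=[0.2, 0.2, 0.2, 0.2, 0.2, 0.2, 0.2, 0.2, 0.2],
  dp=[
    [0.05, 0.085, 0],
    [0.05, 0.085, 0],
    [0.05, 0.085, -0.1],
    [0.05, 0.085, -0.2],
    [0.05, 0.085, -0.3],
    [0.05, 0.085, -0.4],
    [0.05, 0.085, -0.5],
    [0.05, 0.085, -0.5],
    [0.05, 0.085, -0.5],
  ],
  rot=[
    [0, 0, 0],
    [0, 0, 0],
    [0, 0, 0],
    [0, 0, 0],
    [0, 0, 0],
    [0, 0, 0],
    [0, 0, 0],
    [0, 0, 0],
    [0, 0, 0],
  ],
)

```text
time_s: 12.47
ee_pos: [679.3, 4.0, 69.4]
tcp_rot: [[-0.079, 0.997, -0.001], [0.997, 0.079, 0.0], [0.0, -0.001, -1.0]]
wrist_force: [-0.4, 0.1, -6.0]
finger_gap: 30.8
finger_force: 61.5
```

Request:
step_arm(
  claw=[0.2, 0.2, 0.2, 0.2, 0.2, 0.2, 0.2],
  dp=[
    [0, 0, -0.1],
    [0, 0, -0.2],
    [0, 0, -0.28],
    [0, 0, -0.33],
    [0, 0, -0.36],
    [0, 0, -0.36],
    [0, 0, -0.36],
  ],
  rot=[
    [0, 0, 0],
    [0, 0, 0],
    [0, 0, 0],
    [0, 0, 0],
    [0, 0, 0],
    [0, 0, 0],
    [0, 0, 0],
  ],
)

```text
time_s: 13.05
ee_pos: [679.4, 4.0, 61.8]
tcp_rot: [[-0.079, 0.997, -0.0], [0.997, 0.079, 0.0], [0.0, -0.0, -1.0]]
wrist_force: [-3.1, 0.2, 2.9]
finger_gap: 30.8
finger_force: 62.6
```

Request:
step_arm(
  claw=[0.5, 1, 1, 1, 1, 1, 1, 1, 1, 1, 1, 1],
  dp=[
    [0, 0, 0.08],
    [0, 0, 0.08],
    [0, 0, 0.08],
    [0, 0, 0.08],
    [0, 0, 0.08],
    [0, 0, 0.3],
    [0, 0, 1],
    [0, 0, 2],
    [0, 0, 3],
    [0, 0, 4],
    [0, 0, 5.2],
    [0, 0, 5.2],
  ],
  rot=[
    [0, 0, 0],
    [0, 0, 0],
    [0, 0, 0],
    [0, 0, 0],
    [0, 0, 0],
    [0, 0, 0],
    [0, 0, 0],
    [0, 0, 0],
    [0, 0, 0],
    [0, 0, 0],
    [0, 0, 0],
    [0, 0, 0],
  ],
)

```text
time_s: 14.05
ee_pos: [683.5, 3.0, 198.5]
tcp_rot: [[-0.079, 0.997, 0.014], [0.997, 0.079, -0.001], [-0.002, 0.014, -1.0]]
wrist_force: [0.6, -0.1, 0.7]
finger_gap: 85.6
finger_force: 0.0
```

```bash
python3 - <<'E'
from h import *
shot('wrist','wrist5');o=manip.observe();print(o['ee_pos'],o['time_s'],o['q'].round(1))
a=cv2.imread('pics/wrist5.png');b=cv2.imread('pics/wrist5.png')
cv2.imwrite('pics/w5.png',cv2.resize(a[30:330,56:456],(800,600),interpolation=cv2.INTER_CUBIC))
E
```

```text
[682.04233646   3.28541742 195.63738823] 14.1 [-14.8  41.5  24.1  79.2 -17.8  62.5  16.5]
```

View pics/w5.png

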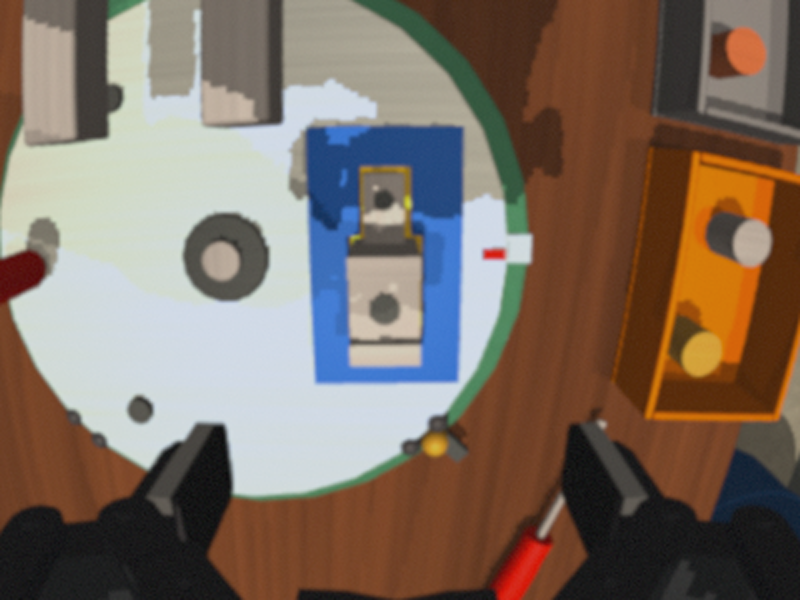

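The shoe is down in the cutout: tongue around (383,200), block around (385,310), with even gaps. The red arrow (495,254) still points at the white mark.

Request:
step_arm(
  claw=[1, 1, 1, 1, 1, 1, 1, 1, 1, 1, 1, 1],
  dp=[
    [-0.7, 0, 0],
    [-1.4, 0, 0],
    [-2.2, 0, 0],
    [-3, 0, 0],
    [-3.8, 0, 0],
    [-4.6, 0, 0],
    [-5.4, 0, 0],
    [-6.2, 0, 0],
    [-7, 0, 0],
    [-7.8, 0, 0],
    [-8.26, -0.06, 0],
    [-8.26, -0.06, 0],
  ],
  rot=[
    [0, 0, -1.1],
    [0, 0, -2.2],
    [0, 0, -3.3],
    [0, 0, -4.4],
    [0, 0, -5.5],
    [0, 0, -6.6],
    [0, 0, -7.7],
    [0, 0, -8.8],
    [0, 0, -9.9],
    [0, 0, -11],
    [0, 0, -12.1],
    [0, 0, -12.5],
  ],
)

```text
time_s: 15.1
ee_pos: [469.4, 2.6, 190.1]
tcp_rot: [[0.944, 0.329, -0.004], [0.329, -0.944, 0.001], [-0.004, -0.003, -1.0]]
wrist_force: [0.5, 0.9, -0.9]
finger_gap: 85.1
finger_force: 0.0
```

Request:
step_arm(
  claw=[1, 1, 1, 1],
  dp=[
    [0, 0, 0],
    [0, 0, 0],
    [0, 0, 0],
    [0, 0, 0],
  ],
  rot=[
    [0, 0, 0],
    [0, 0, 0],
    [0, 0, 0],
    [0, 0, 0],
  ],
)

```text
time_s: 15.43
ee_pos: [473.3, 2.5, 190.7]
tcp_rot: [[0.942, 0.335, 0.0], [0.335, -0.942, -0.0], [0.0, 0.0, -1.0]]
wrist_force: [-0.3, -0.6, 0.1]
finger_gap: 85.4
finger_force: 0.0
```

```bash
python3 - <<'E'
from h import *
shot('wrist','wrist6');o=manip.observe();print(o['ee_pos'],o['tcp_rot'].round(3).tolist(),o['time_s'],o['q'].round(1))
im=cv2.imread('pics/wrist6.png');hsv=cv2.cvtColor(im,cv2.COLOR_BGR2HSV)
m=cv2.inRange(hsv,(0,150,60),(5,255,255))|cv2.inRange(hsv,(175,150,60),(180,255,255))
n,l,s,c=cv2.connectedComponentsWithStats(m)
for i in range(1,n):
    if s[i,4]>60: print(s[i],c[i].round(1),at('wrist6',*c[i],100))
E
```

```text
[473.29367715   2.43894261 190.72330261] [[0.942, 0.335, 0.0], [0.335, -0.942, -0.0], [0.0, 0.0, -1.0]] 15.4833 [-35.5  29.3  48.3 113.9 -28.8  49.4 -41.9]
[463   0  48  46 882] [489.3  20.7] [ 718.5 -154.1  100. ]
[240 168  26  38 778] [252.2 187.1] [479.6   6.6 100. ]
[467 294  26  34 415] [478.  309.8] [ 422.4 -326.9  100. ]
[477 298  33  44 559] [492.  319.2] [ 411.5 -376.9  100. ]
```

Request:
step_arm(
  claw=[1, 1, 1, 1, 1, 1, 1, 1],
  dp=[
    [0, 0, -1],
    [0, 0, -2],
    [0, 0, -3],
    [0, 0, -4],
    [0, 0, -4.8],
    [0, 0, -5.32],
    [0, 0, -5.32],
    [0, 0, -5.32],
  ],
  rot=[
    [0, 0, 0],
    [0, 0, 0],
    [0, 0, 0],
    [0, 0, 0],
    [0, 0, 0],
    [0, 0, 0],
    [0, 0, 0],
    [0, 0, 0],
  ],
)

```text
time_s: 16.15
ee_pos: [473.0, 2.2, 57.5]
tcp_rot: [[0.943, 0.334, -0.001], [0.334, -0.943, -0.0], [-0.001, -0.0, -1.0]]
wrist_force: [-1.1, 0.2, 0.6]
finger_gap: 85.4
finger_force: 0.0
```

Request:
step_arm(
  claw=[0.15, 0.15, 0.15, 0.15, 0.15, 0.15, 0.15, 0.15],
  dp=[
    [0, 0, 0],
    [0, 0, 0],
    [0, 0, 0],
    [0, 0, 0],
    [0, 0, 0],
    [0, 0, 0],
    [0, 0, 0],
    [0, 0, 0],
  ],
  rot=[
    [0, 0, 0],
    [0, 0, 0],
    [0, 0, 0],
    [0, 0, 0],
    [0, 0, 0],
    [0, 0, 0],
    [0, 0, 0],
    [0, 0, 0],
  ],
  newtons=25,
)

```text
time_s: 16.82
ee_pos: [472.8, 3.8, 58.4]
tcp_rot: [[0.942, 0.335, -0.0], [0.335, -0.942, 0.003], [0.001, -0.003, -1.0]]
wrist_force: [-1.1, 3.1, 5.5]
finger_gap: 23.4
finger_force: 25.5
```

```bash
python3 - <<'E'
from h import *
o=manip.observe();print(o['ee_pos'],o['finger_gap'],o['wrist_force'])
a=np.array([592.5,12]);P=lambda d:a+120*np.array([np.cos(np.radians(d)),np.sin(np.radians(d))])
for i in range(1,25): print(i,((P(-175.7+90*i/24)-P(-175.7 if i<13 else -130.7))/25).round(2))
E
```

```text
[472.83447328   3.81689675  58.38857415] 23.397937284588167 [-1.07327133  3.05151201  5.49516556]
1 [ 0.03 -0.31]
2 [ 0.09 -0.62]
3 [ 0.16 -0.93]
4 [ 0.26 -1.23]
5 [ 0.37 -1.52]
6 [ 0.5 -1.8]
7 [ 0.65 -2.08]
8 [ 0.82 -2.35]
9 [ 1.01 -2.6 ]
10 [ 1.21 -2.84]
11 [ 1.43 -3.07]
12 [ 1.66 -3.28]
13 [ 0.24 -0.2 ]
14 [ 0.5  -0.38]
15 [ 0.77 -0.54]
16 [ 1.05 -0.69]
17 [ 1.34 -0.81]
18 [ 1.63 -0.92]
19 [ 1.93 -1.01]
20 [ 2.24 -1.08]
21 [ 2.55 -1.13]
22 [ 2.86 -1.15]
23 [ 3.18 -1.16]
24 [ 3.49 -1.15]
```

Request:
step_arm(
  claw=[0.15, 0.15, 0.15, 0.15, 0.15, 0.15, 0.15, 0.15, 0.15, 0.15, 0.15, 0.15],
  dp=[
    [0.03, -0.28, 0],
    [0.09, -0.57, 0],
    [0.16, -0.87, 0],
    [0.26, -1.17, 0],
    [0.37, -1.46, 0],
    [0.5, -1.74, 0],
    [0.65, -2.02, 0],
    [0.82, -2.28, 0],
    [1.01, -2.53, 0],
    [1.21, -2.77, 0],
    [1.43, -3, 0],
    [1.66, -3.21, 0],
  ],
  rot=[
    [0, 0, 0.5],
    [0, 0, 1],
    [0, 0, 1.5],
    [0, 0, 2],
    [0, 0, 2.5],
    [0, 0, 3],
    [0, 0, 3.5],
    [0, 0, 4],
    [0, 0, 4.5],
    [0, 0, 5],
    [0, 0, 5.5],
    [0, 0, 6],
  ],
)

```text
time_s: 17.82
ee_pos: [514.6, -77.7, 58.4]
tcp_rot: [[0.564, 0.826, -0.0], [0.826, -0.564, 0.001], [0.001, -0.001, -1.0]]
wrist_force: [-1.0, 1.1, 3.8]
finger_gap: 23.3
finger_force: 25.3
```

Request:
step_arm(
  claw=[0.15, 0.15, 0.15, 0.15, 0.15, 0.15, 0.15, 0.15, 0.15, 0.15, 0.15, 0.15],
  dp=[
    [0.24, -0.2, 0],
    [0.5, -0.38, 0],
    [0.77, -0.54, 0],
    [1.05, -0.69, 0],
    [1.34, -0.81, 0],
    [1.63, -0.92, 0],
    [1.93, -1.01, 0],
    [2.24, -1.08, 0],
    [2.55, -1.13, 0],
    [2.86, -1.15, 0],
    [3.18, -1.16, 0],
    [3.49, -1.15, 0],
  ],
  rot=[
    [0, 0, 0.5],
    [0, 0, 1],
    [0, 0, 1.5],
    [0, 0, 2],
    [0, 0, 2.5],
    [0, 0, 3],
    [0, 0, 3.5],
    [0, 0, 4],
    [0, 0, 4.5],
    [0, 0, 5],
    [0, 0, 5.5],
    [0, 0, 6],
  ],
)

```text
time_s: 18.82
ee_pos: [598.7, -107.0, 58.4]
tcp_rot: [[-0.028, 1.0, -0.006], [1.0, 0.028, 0.001], [0.001, -0.006, -1.0]]
wrist_force: [-3.3, 0.9, 4.2]
finger_gap: 23.5
finger_force: 25.7
```

Request:
step_arm(
  claw=[0.15, 0.15, 0.15, 0.15],
  dp=[
    [0, 0, 0],
    [0, 0, 0],
    [0, 0, 0],
    [0, 0, 0],
  ],
  rot=[
    [0, 0, 0],
    [0, 0, 0],
    [0, 0, 0],
    [0, 0, 0],
  ],
)

```text
time_s: 19.15
ee_pos: [603.5, -106.6, 58.5]
tcp_rot: [[-0.027, 1.0, 0.004], [1.0, 0.027, -0.001], [-0.001, 0.004, -1.0]]
wrist_force: [4.5, 0.5, 1.2]
finger_gap: 23.2
finger_force: 25.9
```

Request:
step_arm(
  claw=[0.15, 0.15, 0.15, 0.6, 1, 1, 1, 1, 1, 1, 1, 1],
  dp=[
    [0.08, 0, 0],
    [0.08, 0, 0],
    [0.08, 0, 0],
    [0.08, 0, 0],
    [0.08, 0, 0],
    [0.08, 0, 0],
    [0.08, 0, 0],
    [0.08, 0, 1],
    [0.08, 0, 2],
    [0.08, 0, 3],
    [0.08, 0, 4],
    [0.08, 0, 5],
  ],
  rot=[
    [0, 0, 0],
    [0, 0, 0],
    [0, 0, 0],
    [0, 0, 0],
    [0, 0, 0],
    [0, 0, 0],
    [0, 0, 0],
    [0, 0, 0],
    [0, 0, 0],
    [0, 0, 0],
    [0, 0, 0],
    [0, 0, 0],
  ],
)

```text
time_s: 20.15
ee_pos: [602.9, -106.4, 183.5]
tcp_rot: [[-0.027, 1.0, -0.002], [1.0, 0.027, 0.0], [0.0, -0.002, -1.0]]
wrist_force: [-0.1, -0.2, 0.9]
finger_gap: 85.5
finger_force: 0.0
```

```bash
python3 - <<'E'
from h import *
manip.grab_frame('top');manip.grab_frame('top')
shot('wrist','wrist7');o=manip.observe();print(o['ee_pos'],o['tcp_rot'].round(3).tolist(),o['time_s'],o['q'].round(1))
shot('top','top7');shot('scene','scene7')
for n in('wrist7','top7','top1','scene7','scene1'):
    hsv=cv2.cvtColor(cv2.imread(f'pics/{n}.png'),cv2.COLOR_BGR2HSV)
    m=cv2.inRange(hsv,(0,150,60),(5,255,255))|cv2.inRange(hsv,(174,150,60),(180,255,255))
    N,l,s,c=cv2.connectedComponentsWithStats(m)
    for i in range(1,N):
        if s[i,4]>8 and s[i,4]<1500: print(n,s[i],c[i].round(1),at(n,*c[i],36),at(n,*c[i],95),at(n,*c[i],141))
E
```

```text
[ 604.59122627 -106.95587648  184.75451804] [[-0.027, 1.0, 0.004], [1.0, 0.027, -0.001], [-0.001, 0.004, -1.0]] 20.3 [ -4.2  35.7  20.3  92.  -14.4  54.7  22.5]
wrist7 [238 167  26  39 798] [250.4 186.6] [ 603.9 -117.5   36. ] [ 603.7 -100.3   95. ] [603.5 -86.9 141. ]
wrist7 [376 221  35  57 935] [392.5 247.7] [ 777.1 -189.8   36. ] [ 742. -158.   95.] [ 714.5 -133.2  141. ]
wrist7 [382 334  22  50 479] [394.  362.6] [ 846.  -411.7   36. ] [ 796.9 -335.2   95. ] [ 758.7 -275.5  141. ]
wrist7 [ 86 355  47  29 890] [107.5 369.2] [ 369.2 -442.2   36. ] [ 416.3 -359.6   95. ] [ 453.  -295.1  141. ]
top7 [ 354  103   52   37 1348] [381.2 120.8] [ 798.8 -447.5   36. ] [ 781.3 -428.2   95. ] [ 767.7 -413.2  141. ]
top7 [302 120  28  13 194] [315.9 126.2] [ 779.3 -215.5   36. ] [ 762.7 -206.    95. ] [ 749.7 -198.7  141. ]
top7 [306 132  14   7  21] [312.  135.2] [ 747.1 -200.9   36. ] [ 731.8 -192.1   95. ] [ 719.9 -185.2  141. ]
top7 [263 145  38  65 539] [281.3 179.1] [591.7 -91.1  36. ] [583. -87.  95.] [576.3 -83.7 141. ]
top7 [303 153   5   8  13] [305.2 156.2] [ 672.3 -175.6   36. ] 
[... 8295 characters left out ...]
8.7  36. ] [106.5 -48.7  95. ] [154.7 -33.  141. ]
scene1 [318 121   6   7   9] [320.3 124.1] [-33.1  70.7  36. ] [32.2 84.5 95. ] [ 83.1  95.2 141. ]
scene1 [164 137  29  23 320] [179.  146.6] [ 357.  -483.2   36. ] [ 404.6 -444.4   95. ] [ 441.8 -414.2  141. ]
scene1 [326 183   7   7  36] [329.4 186.1] [321.  221.7  36. ] [370.3 228.6  95. ] [408.7 234.  141. ]
scene1 [ 109  206   48   37 1197] [130.7 223.7] [ 801.1 -446.7   36. ] [ 828.7 -409.5   95. ] [ 850.2 -380.5  141. ]
scene1 [226 206   6  12  53] [228.6 211.5] [ 601.2 -115.1   36. ] [637.8 -92.9  95. ] [666.4 -75.6 141. ]
scene1 [175 235  21  17 152] [184.5 242.7] [ 796.9 -207.3   36. ] [ 824.7 -181.    95. ] [ 846.3 -160.4  141. ]
```

Handle is at about (604,-104), which fits the charging click within 2 mm. Knob is at about (410,233,141), measured by two cameras. Next I close the fingers and go to the robot side of the knob.

Request:
step_arm(
  claw=[0.5, 0, 0, 0, 0, 0, 0, 0, 0, 0, 0, 0],
  dp=[
    [-0.5, 0.7, 0.5],
    [-1, 1.5, 1],
    [-1.6, 2.3, 1.2],
    [-2.2, 3.2, 1.2],
    [-2.8, 4.1, 1.2],
    [-3.4, 5, 1.2],
    [-4, 5.8, 1.2],
    [-4.6, 6.6, 1.2],
    [-5.2, 7.4, 1.2],
    [-5.8, 8.2, 1.2],
    [-6.4, 9, 1.2],
    [-7, 9.8, 1.2],
  ],
  rot=[
    [0, 0, 0.9],
    [0, 0, 1.8],
    [0, 0, 2.7],
    [0, 0, 3.6],
    [0, 0, 4.5],
    [0, 0, 5.4],
    [0, 0, 6.3],
    [0, 0, 7.2],
    [0, 0, 8.1],
    [0, 0, 9],
    [0, 0, 9.9],
    [0, 0, 10.8],
  ],
)

```text
time_s: 21.4
ee_pos: [426.7, 139.0, 211.3]
tcp_rot: [[-0.918, 0.397, -0.004], [0.397, 0.918, -0.001], [0.003, -0.003, -1.0]]
wrist_force: [0.4, -0.1, -0.1]
finger_gap: 0.2
finger_force: 0.0
```

Request:
step_arm(
  claw=[0, 0, 0, 0, 0, 0, 0, 0, 0, 0],
  dp=[
    [-0.6, 0.8, 0],
    [-1.2, 1.6, 0],
    [-1.8, 2.5, 0],
    [-2.2, 3.3, 0],
    [-2.27, 3.8, 0],
    [-2.27, 3.8, 0],
    [-2.27, 3.8, 0],
    [-2.27, 3.8, 0],
    [-2.27, 3.8, 0],
    [-2.27, 3.8, 0],
  ],
  rot=[
    [0, 0, 0.8],
    [0, 0, 1.6],
    [0, 0, 2.4],
    [0, 0, 3.2],
    [0, 0, 4],
    [0, 0, 4.7],
    [0, 0, 4.7],
    [0, 0, 4.7],
    [0, 0, 4.7],
    [0, 0, 4.7],
  ],
)

```text
time_s: 22.23
ee_pos: [371.9, 232.7, 212.4]
tcp_rot: [[-0.997, -0.077, -0.001], [-0.077, 0.997, -0.001], [0.001, -0.001, -1.0]]
wrist_force: [-0.3, 0.4, -0.0]
finger_gap: 0.1
finger_force: 0.0
```

```bash
python3 - <<'E'
from h import *
shot('wrist','wrist8');o=manip.observe();print(o['ee_pos'],o['tcp_rot'].round(3).tolist(),o['time_s'],o['q'].round(1),o['finger_gap'])
for n in('wrist8',):
    hsv=cv2.cvtColor(cv2.imread(f'pics/{n}.png'),cv2.COLOR_BGR2HSV)
    m=cv2.inRange(hsv,(0,150,60),(5,255,255))|cv2.inRange(hsv,(174,150,60),(180,255,255))
    N,l,s,c=cv2.connectedComponentsWithStats(m)
    for i in range(1,N):
        if s[i,4]>100: print(n,s[i],c[i].round(1),at(n,*c[i],141))
E
```

```text
[371.98908653 232.82624567 212.49248919] [[-0.997, -0.077, -0.001], [-0.077, 0.997, -0.001], [0.001, -0.001, -1.0]] 22.2833 [-30.2  18.3  -6.2 115.9   2.7  45.9  56.4] 0.016020345624643335
wrist8 [491 272  21  64 708] [504.5 305.7] [491.8 567.5 141. ]
wrist8 [ 17 295  26  29 398] [ 29.4 308.7] [530.7 -25.6 141. ]
wrist8 [ 16 332  38  27 419] [ 33.9 344.9] [602.8 -48.3 141. ]
```

Request:
step_arm(
  claw=[0, 0, 0, 0, 0, 0, 0],
  dp=[
    [0, 0, -0.6],
    [0, 0, -1.2],
    [0, 0, -1.8],
    [0, 0, -2.4],
    [0, 0, -3],
    [0, 0, -3.28],
    [0, 0, -3.28],
  ],
  rot=[
    [0, 0, 0],
    [0, 0, 0],
    [0, 0, 0],
    [0, 0, 0],
    [0, 0, 0],
    [0, 0, 0],
    [0, 0, 0],
  ],
)

```text
time_s: 22.87
ee_pos: [371.2, 232.7, 129.6]
tcp_rot: [[-0.997, -0.078, -0.003], [-0.078, 0.997, -0.002], [0.003, -0.002, -1.0]]
wrist_force: [0.3, -0.6, 0.1]
finger_gap: -0.2
finger_force: 0.0
```

Request:
step_arm(
  claw=[0, 0, 0, 0, 0, 0, 0, 0, 0, 0, 0, 0],
  dp=[
    [0.3, 0.02, 0],
    [0.6, 0.05, 0],
    [0.9, 0.08, 0],
    [1.2, 0.1, 0],
    [1.5, 0.12, 0],
    [1.8, 0.14, 0],
    [2.1, 0.16, 0],
    [2.4, 0.19, 0],
    [2.7, 0.22, 0],
    [3, 0.24, 0],
    [3.3, 0.26, 0],
    [3.6, 0.28, 0],
  ],
  rot=[
    [0, 0, 0],
    [0, 0, 0],
    [0, 0, 0],
    [0, 0, 0],
    [0, 0, 0],
    [0, 0, 0],
    [0, 0, 0],
    [0, 0, 0],
    [0, 0, 0],
    [0, 0, 0],
    [0, 0, 0],
    [0, 0, 0],
  ],
)

```text
time_s: 23.87
ee_pos: [462.5, 240.5, 130.6]
tcp_rot: [[-0.997, -0.079, -0.001], [-0.079, 0.997, -0.0], [0.001, -0.0, -1.0]]
wrist_force: [-0.8, -0.4, 0.4]
finger_gap: 0.2
finger_force: 0.5
```

Request:
step_arm(
  claw=[0, 0, 0, 0, 0],
  dp=[
    [0.1, 0.01, 0],
    [0.2, 0.02, 0],
    [0.3, 0.02, 0],
    [0.4, 0.03, 0],
    [0.45, 0.03, 0],
  ],
  rot=[
    [0, 0, 0],
    [0, 0, 0],
    [0, 0, 0],
    [0, 0, 0],
    [0, 0, 0],
  ],
)

```text
time_s: 24.28
ee_pos: [469.1, 241.0, 130.4]
tcp_rot: [[-0.997, -0.08, -0.009], [-0.08, 0.997, -0.003], [0.009, -0.002, -1.0]]
wrist_force: [-8.2, -0.7, 6.2]
finger_gap: 0.2
finger_force: 4.6
```

```bash
python3 - <<'E'
from h import *
shot('scene','scene9');o=manip.observe();print(o['ee_pos'],o['time_s'],o['wrist_force'])
n='scene9';hsv=cv2.cvtColor(cv2.imread(f'pics/{n}.png'),cv2.COLOR_BGR2HSV)
m=cv2.inRange(hsv,(0,150,60),(5,255,255))|cv2.inRange(hsv,(174,150,60),(180,255,255))
N,l,s,c=cv2.connectedComponentsWithStats(m)
for i in range(1,N):
    if 10<s[i,4]<80 and abs(c[i][0]-330)<60 and abs(c[i][1]-200)<50: print(n,s[i],c[i].round(1),at(n,*c[i],141))
E
```

```text
[468.96768861 241.01073938 130.40064189] 24.3333 [-8.02122986 -0.25582628  4.72604193]
scene9 [322 200   7   6  32] [324.8 202.4] [491.5 241.1 141. ]
```

Request:
step_arm(
  claw=[0, 0, 0, 0],
  dp=[
    [0.1, 0.01, 0],
    [0.15, 0.01, 0],
    [0.15, 0.01, 0],
    [0.15, 0.01, 0],
  ],
  rot=[
    [0, 0, 0],
    [0, 0, 0],
    [0, 0, 0],
    [0, 0, 0],
  ],
)

```text
time_s: 24.67
ee_pos: [469.2, 240.9, 130.1]
tcp_rot: [[-0.997, -0.082, -0.015], [-0.082, 0.997, -0.005], [0.016, -0.003, -1.0]]
wrist_force: [-12.5, -1.7, 8.0]
finger_gap: 0.0
finger_force: 6.6
```

Request:
step_arm(
  claw=[0, 0, 0, 0, 0, 0, 0, 0, 0, 0, 0],
  dp=[
    [-0.6, -0.05, 0],
    [-1.2, -0.1, 0],
    [-1.8, -0.15, 0.5],
    [-1.8, -0.15, 1.5],
    [-1.8, -0.15, 2.5],
    [-1.8, -0.15, 3.5],
    [-1.8, -0.15, 4.5],
    [-1.8, -0.6, 5.5],
    [-1.8, -1, 6],
    [-1.8, -1, 6],
    [-1.8, -1, 6],
  ],
  rot=[
    [0, 0, 0],
    [0, 0, 0],
    [0, 0, 0],
    [0, 0, 0],
    [0, 0, 0],
    [0, 0, 0],
    [0, 0, 0],
    [0, 0, 0],
    [0, 0, 0],
    [0, 0, 0],
    [0, 0, 0],
  ],
)

```text
time_s: 25.58
ee_pos: [432.5, 216.4, 281.3]
tcp_rot: [[-0.997, -0.078, 0.002], [-0.078, 0.997, 0.001], [-0.002, 0.001, -1.0]]
wrist_force: [0.3, 0.9, -1.4]
finger_gap: 0.2
finger_force: 0.0
```

```bash
python3 - <<'E'
from h import *
o=manip.observe();print(o['ee_pos'],o['time_s'],o['wrist_force'])
shot('scene','scene10');shot('top','top10')
for n in('scene10','top10'):
    hsv=cv2.cvtColor(cv2.imread(f'pics/{n}.png'),cv2.COLOR_BGR2HSV)
    m=cv2.inRange(hsv,(0,150,60),(5,255,255))|cv2.inRange(hsv,(174,150,60),(180,255,255))
    N,l,s,c=cv2.connectedComponentsWithStats(m)
    for i in range(1,N):
        p=at(n,*c[i],141);q=at(n,*c[i],90)
        if s[i,4]>10 and (np.hypot(p[0]-480,p[1]-240)<60 or np.hypot(q[0]-603,q[1]+104)<30): print(n,s[i],p,q)
E
```

```text
[432.45695213 216.4144421  281.32053645] 25.5833 [ 0.33144596  0.8869313  -1.38749621]
scene10 [322 199   7   7  34] [491.2 241.2 141. ] [452.1 235.5  90. ]
scene10 [227 201   6  13  56] [644.4 -80.6 141. ] [ 611.8 -100.    90. ]
top10 [284 171   6   7  30] [ 592.  -101.5  141. ] [ 600.1 -105.8   90. ]
top10 [175 202   9   9  55] [492.1 240.7 141. ] [496.3 249.9  90. ]
```

```bash
python3 - <<'E'
from h import *
def tri(a,b):
    A=np.zeros((3,3));B=np.zeros(3)
    for f,u,v in(a,b):
        o,d=ray(f,u,v);d=d/np.linalg.norm(d);M=np.eye(3)-np.outer(d,d);A+=M;B+=M@o
    return np.linalg.solve(A,B).round(1)
def blob(n,t):
    hsv=cv2.cvtColor(cv2.imread(f'pics/{n}.png'),cv2.COLOR_BGR2HSV)
    m=cv2.inRange(hsv,(0,110,40),(8,255,255))|cv2.inRange(hsv,(172,110,40),(180,255,255))
    N,l,s,c=cv2.connectedComponentsWithStats(m)
    i=min(range(1,N),key=lambda i:np.hypot(*(at(n,*c[i],141)[:2]-t))); return c[i],s[i]
for a,b,t in(('scene1','top1',(410,233)),('scene10','top10',(492,241))):
    p,s=blob(a,t);q,r=blob(b,t);print(p,s,q,r,tri((a,*p),(b,*q)))
E
```

```text
[329.28205128 186.1025641 ] [326 183   7   7  39] [180.94736842 231.19298246] [177 227   9   9  57] [411.5 233.7 143.9]
[325.07692308 202.15384615] [322 199   7   7  39] [179.12307692 205.8       ] [174 202  10   9  65] [491.5 241.2 142.7]
```

Readings fit the lever at its stop. I'll confirm with one gentle push higher up, at knob height.

Request:
step_arm(
  claw=[0, 0, 0, 0, 0, 0, 0, 0, 0],
  dp=[
    [0.2, 0.5, -0.5],
    [0.3, 0.95, -1.5],
    [0.3, 0.95, -2.5],
    [0.3, 0.95, -3.5],
    [0.3, 0.95, -4.5],
    [0.3, 0.95, -5.3],
    [0.3, 0.95, -5.64],
    [0.3, 0.95, -5.64],
    [0.3, 0.95, -5.64],
  ],
  rot=[
    [0, 0, 0],
    [0, 0, 0],
    [0, 0, 0],
    [0, 0, 0],
    [0, 0, 0],
    [0, 0, 0],
    [0, 0, 0],
    [0, 0, 0],
    [0, 0, 0],
  ],
)

```text
time_s: 26.43
ee_pos: [439.3, 240.7, 139.4]
tcp_rot: [[-0.997, -0.08, -0.001], [-0.08, 0.997, -0.0], [0.001, -0.0, -1.0]]
wrist_force: [-0.6, -0.2, 0.1]
finger_gap: 0.1
finger_force: 0.0
```

Request:
step_arm(
  claw=[0, 0, 0, 0, 0, 0, 0],
  dp=[
    [0.3, 0.02, 0],
    [0.6, 0.05, 0],
    [0.9, 0.08, 0],
    [1.2, 0.1, 0],
    [1.4, 0.1, 0],
    [1.5, 0.1, 0],
    [1.5, 0.1, 0],
  ],
  rot=[
    [0, 0, 0],
    [0, 0, 0],
    [0, 0, 0],
    [0, 0, 0],
    [0, 0, 0],
    [0, 0, 0],
    [0, 0, 0],
  ],
)

```text
time_s: 27.02
ee_pos: [469.9, 243.0, 140.2]
tcp_rot: [[-0.997, -0.081, -0.015], [-0.081, 0.997, -0.003], [0.016, -0.002, -1.0]]
wrist_force: [-14.7, -0.3, 14.4]
finger_gap: 0.1
finger_force: 8.2
```

Request:
step_arm(
  claw=[0, 0, 0, 0, 0, 0, 0, 0, 0, 0, 0],
  dp=[
    [-0.6, -0.05, 0],
    [-1.2, -0.1, 0],
    [-1.5, -0.15, 0.5],
    [-1.5, -0.15, 1.5],
    [-1.5, -0.15, 2.5],
    [-1.5, -0.15, 3.5],
    [-1.5, -0.15, 4.5],
    [-1.5, -0.6, 5.5],
    [-1.5, -1, 6],
    [-1.5, -1, 6],
    [-1.5, -1, 6],
  ],
  rot=[
    [0, 0, 0],
    [0, 0, 0],
    [0, 0, 0],
    [0, 0, 0],
    [0, 0, 0],
    [0, 0, 0],
    [0, 0, 0],
    [0, 0, 0],
    [0, 0, 0],
    [0, 0, 0],
    [0, 0, 0],
  ],
)

```text
time_s: 27.93
ee_pos: [440.2, 217.5, 290.4]
tcp_rot: [[-0.997, -0.077, 0.002], [-0.077, 0.997, 0.001], [-0.002, 0.001, -1.0]]
wrist_force: [-0.6, 0.6, -0.1]
finger_gap: 0.2
finger_force: 0.0
```

```bash
python3 - <<'E'
from h import *
shot('scene','scene11');shot('top','top11')
for n in('scene10','scene11','top10','top11'):
    hsv=cv2.cvtColor(cv2.imread(f'pics/{n}.png'),cv2.COLOR_BGR2HSV)
    m=cv2.inRange(hsv,(0,110,40),(8,255,255))|cv2.inRange(hsv,(172,110,40),(180,255,255))
    N,l,s,c=cv2.connectedComponentsWithStats(m)
    i=min(range(1,N),key=lambda i:np.hypot(*(at(n,*c[i],141)[:2]-(492,241)))); print(n,c[i],s[i])
o=manip.observe();print(o['time_s'],o['ee_pos'])
# bystanders unchanged? diff of first and last top pictures outside the arm
d=cv2.absdiff(cv2.imread('pics/top1.png'),cv2.imread('pics/top11.png')).max(2)
for k,(x,y,w,h) in dict(cap=(340,205,35,35),coup=(375,180,35,30),mag=(380,222,40,50),wrench=(100,205,22,60)).items(): print(k,(d[y:y+h,x:x+w]>40).mean())
E
```

```text
scene10 [325.07692308 202.15384615] [322 199   7   7  39]
scene11 [325.07692308 202.15384615] [322 199   7   7  39]
top10 [179.12307692 205.8       ] [174 202  10   9  65]
top11 [179.91836735 205.18367347] [176 202   8   8  49]
28.0333 [438.99724459 218.03126694 288.76884959]
cap 0.0
coup 0.0
mag 0.0
wrench 0.0
```

```bash
python3 -c "
from rig import manip
print(manip.close_job())"
```

```text
the job is handed in; nothing more can be done
None
```

The job is handed in at about 28 s with every step done in order: the shoe is seated in the foam, the turntable is indexed back under the poles at the red mark, and the lever is against its stop. The black cap, coupling, magnet and wrench did not move. The click at the red mark is inferred from handle position and force, as I had no pictures left to view it.

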